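Load a whetstone under the spring flap of its holder

ROBOT

A 7-joint arm with a two-finger parallel gripper is mounted at the origin on the work surface. World frame = base frame: x ahead of the robot, y to its left, z up, the work surface at z = 0. Lengths are in m, angles in rad, forces in N, time in s.
With the tool pointing down it reaches from about 0.35 to 0.775 m from the base axis. Payload 3.1 kg.
Tool frame: the origin (TCP) lies between the finger pads; the fingertips stand 11 mm ahead of it and the grasp point (between the pads) lies 8 mm behind it; z points along the fingers, y is the direction in which the jaws open and shut (so a half turn about z gives the same grasp; the last joint's range is limited). The gripper opens to 85 mm and grips with 20 to 120 N. Pads are 22 mm wide; open, the fingers measure 114 mm over their backs; the gripper's body (76 mm by 85 mm) begins 54 mm behind the grasp point. The pads swing forward as they close: fully open they stand 13 mm farther back than shut.
Start: joints at [1.079, 0.311, 0.014, 1.512, -0.004, 1.319, -0.027], TCP at [0.239, -0.495, 0.219] pointing down, gripper open.
Joint ranges: [-2.7, 2.7], [-0.3, 1.91], [-1.27, 1.3], [0.12, 2.57], [-1.44, 4.58], [0.2, 2.03], [-3.05, 3.05]. Speed limits (rad/s): [2.79, 2.79, 3.14, 3.14, 3.14, 3.14, 3.14].

INTERFACE

Orientations are given as a rotation vector (axis times angle).
In Python, from bench import readout, viewer, sign_off gives the robot as it stands. The module is installed in compiled form; this text tells all that it offers.
- The arm moves only by the tool arm_command, never from a script. Its argument "deltas" is a list of rows, each a list of 7 numbers: the shift along the tool's x, y, z in units of 30 mm (1.0 is 30 mm), then the turn, a rotation vector about the tool's x, y, z in rad, then the opening, from 0 (shut) to 1 (fully open). A call has 1 to 10 rows; each row shifts and turns the commanded pose from where the row before left it, along the tool's axes as they then stand; what a row does not reach is not made up. A row lasts 1/12 s, in which the tool goes at most 41.7 mm and 7.16 degrees, less where a joint would pass 70% of its speed; a pose out of reach is approached as far as the arm can. A call is refused whole if a number of a shift passes 1 or a number of a turn 0.125, either way. A call with a gripper value outside its range is refused whole. The fingers move at their own pace and stop on an object; "newtons" is the grip in N (left out, the last holds). Time passes only in rows, so rows that do not move let the fingers close. It gives the time, the measured TCP pose, the force and the opening at its end, in the units of the state.
- readout.get_obs(): the state, without advancing time (a new reading comes with each control period).
- viewer.grab_frame(name): name is "scene" or "top" or "wrist"; returns the picture (480x640x3 uint8, red, green, blue); there is no depth.
- viewer.calibration(name): a dict with "fx", "fy", "cx", "cy" (pixels), "cam_to_world" (4x4, takes a point from camera to world coordinates); the wrist camera has in their place "hand_eye" (4x4, takes a point from camera to tool coordinates, whose origin is the TCP and whose axes are the flange's). Camera axes: x right, y down, z forward; pixel columns grow to the right and rows downward; lengths in m; the calibration is good to about 2 mm. A picture is of the moment at which its call begins: read the wrist's pose just before it. calibration takes no time and is no camera call.
- sign_off(): hands the job in, once; it reports no verdict.
The state is a dict: "t": time; "q": joint angles; "qvel": joint speeds; "joint_torque": joint torques, N m; "ee_pos": TCP position; "eef_rot": TCP orientation; "ft_force": force on the tool from outside, world axes, zero at the start; "moment": the same for the moment, N m; "grip_width": finger opening in m.
Only numpy, scipy, OpenCV 4.12 (cv2) and the standard library are available. Lean on these libraries where they do the work, as an engineer would, in place of code of your own. Each camera call takes 0.05 s, during which the arm holds its last target. There are 200 camera calls.

TASK

Load the dark grey whetstone into its holder by touch alone, never pinching or lifting it: with the outside of one fingertip push the red bar sideways to swing the green spring flap up, and keep it held up while the other fingertip pushes the stone along the bed, under the flap, until it is fully home against the brass stop. Only then let the flap close onto the stone and move the hand clear, leaving the tan stone, the two combs and the brush where they lie.

Things in the scene. Friction and masses are not known exactly. Their poses are not given: they have to be found in the camera images.
- holder: Holder fixed to the bench: steel base plate 350 x 140 x 8 mm (holder y -50 to 90) with a wooden bed, flat top at z = 20 mm, x -165 to 165, y -50 to 52 mm. Origin: bench surface under the bed's middle, z up. Holder x: the way the stone is pushed, away from the robot to the stop; holder y: to the hinge side, the robot's left.
- channel (a point): Bed top (holder x 65, y 0, z 20 mm), where the straight channel begins. Two wooden guide rails, 6 mm high (tops at z = 26 mm), leave a channel centred on y = 0: 58 mm wide from x = 65 mm on, flaring to about 86 mm at x = -5 mm; no rails nearer the robot. Fingertips kept 28 to 36 mm above the bench clear the rails and still push the stone.
- stone: Dark grey whetstone 120 (x) x 50 (y) x 22 (z) mm, about 0.3 kg, origin at the centre of its underside. Starts flat on the near part of the bed, long side along holder x, origin at holder x -22 to 12 mm, up to 5 mm and 4 degrees out of line; the rails centre it. Home against the stop: origin at holder x = 90 mm, near end face at 30 mm. Slides with 1 to 3 N.
- flap (a joint): Swing of the green flap, rad. 0: sprung shut, free edge just over the bed, stone blocked. 0.2: level at z = 42 mm, as when lying flat on the stone. Above 0.26 the stone passes under; 0.4 to 0.6 gives 8 mm or more to spare. Limit 0.95. Only pushing the red bar towards holder +y raises it: about 4 N shut, 6 N at 0.5. It falls when let go.
- flap_hinge (a point): Hinge line of the flap, which runs along holder x at y = 65, z = 12 mm; this point at x = 110 mm. The flap covers holder x = 75 to 145 mm and reaches across the channel to y = -30 mm. The hinge parts stand no higher than z = 22 mm.
- bar (a point): Centre line of the red lift bar at holder x = -40 mm; moves with the flap. Bar 8 mm thick, straight and level along holder x from -125 to 62 mm, 38 mm from the hinge: y = 65 + 38 sin(flap - 0.2), z = 12 + 38 cos(flap - 0.2) mm; so y 57, z 49 shut and y 76, z 48 at 0.5. A finger may slide along its inner (-y) side; there is free room there down to the bed.
- stop (a point): Middle of the lower edge of the brass stop's face, at holder x = 150, y = 0, z = 20 mm (bed top). The stop rises 20 mm above the bed.
- tan_stone: Bystander: tan stone 110 x 45 x 20 mm on the bench to the holder's right, leave alone.
- horn_comb: Bystander: amber brown horn comb 130 x 51 x 7 mm, flat on the bench to the holder's right, leave alone.
- brush: Bystander: hand brush 170 mm long, to the holder's left, leave alone.
- wood_comb: Bystander: pale wooden comb 130 x 51 x 7 mm, flat on the bench at the robot's right, leave alone.
Mind the look-alikes: they are no part of the job. Leave any blue or purple look-alike of the stone alone.

How it is judged:
By the outcome, as a careful person would: the job done as asked, in the order asked, and still so for the second after the job is handed in, with the robot touching nothing.
It also fails if it takes over 42 s, if anything falls off the work surface, if the arm or the gripper's body presses on something with over 40 N, if the wrist force passes 120 N, or if a joint passes its speed limit or range.

## Working session

There is one attempt and no reset: what is moved stays moved. The work goes in short steps, Python scripts to look and compute and a tool call to move; the robot and the scene stay as the last step left them, time stands still between calls to the robot, and variables do not carry over. Pictures are saved under pics/ and viewed, about 8 in all and at most 12, crops included, and the job is handed in when it is done.

Besides the shell and the picture viewer there is one more tool, called as a command line: name --pt "numbers of a row" for each row, then --argument value for the rest. arm_command: Moves the arm, as the interface text tells. Its arguments: {"type":"object","properties":{"deltas":{"type":"array"},"newtons":{"type":"number"}},"required":["deltas"]}

```bash
mkdir -p pics; python3 - <<'E'
from bench import readout, viewer
import cv2, numpy as np
o=readout.get_obs(); print({k:np.round(v,3) for k,v in o.items()})
for n in("top","scene"):
    c=viewer.calibration(n); print(n,{k:np.round(v,4).tolist() for k,v in c.items()})
    cv2.imwrite(f"pics/{n}0.png",viewer.grab_frame(n)[:,:,::-1])
E
```

```text
{'t': np.float64(0.0), 'q': array([ 1.079,  0.312,  0.014,  1.513, -0.004,  1.319, -0.027]), 'qvel': array([ 0.002, -0.002,  0.001, -0.002, -0.001,  0.001, -0.   ]), 'joint_torque': array([-0.0000e+00, -3.7992e+01,  1.4600e-01, -2.3059e+01,  1.2000e-02,
        1.4000e-02, -0.0000e+00]), 'ee_pos': array([ 0.239, -0.495,  0.218]), 'eef_rot': array([-3.06e+00, -7.00e-01,  1.00e-03]), 'ft_force': array([-0.392, -0.371,  0.188]), 'moment': array([-0.006,  0.006, -0.034]), 'grip_width': np.float64(0.086)}
top {'fx': 434.1406, 'fy': 434.1406, 'cx': 319.2611, 'cy': 243.0758, 'cam_to_world': [[-0.0195, -0.9834, 0.1802, 0.3659], [-0.9997, 0.0215, 0.0089, -0.0793], [-0.0126, -0.1799, -0.9836, 0.9317], [0.0, 0.0, 0.0, 1.0]]}
scene {'fx': 506.1729, 'fy': 506.1729, 'cx': 323.0939, 'cy': 232.6584, 'cam_to_world': [[0.4829, 0.6024, -0.6356, 1.3676], [0.8757, -0.3333, 0.3494, -0.5496], [-0.0014, -0.7253, -0.6885, 0.9657], [0.0, 0.0, 0.0, 1.0]]}
```

View pics/top0.png

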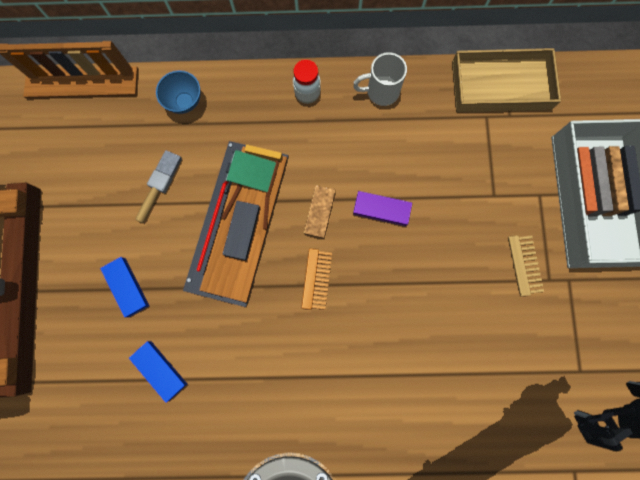

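View pics/scene0.png

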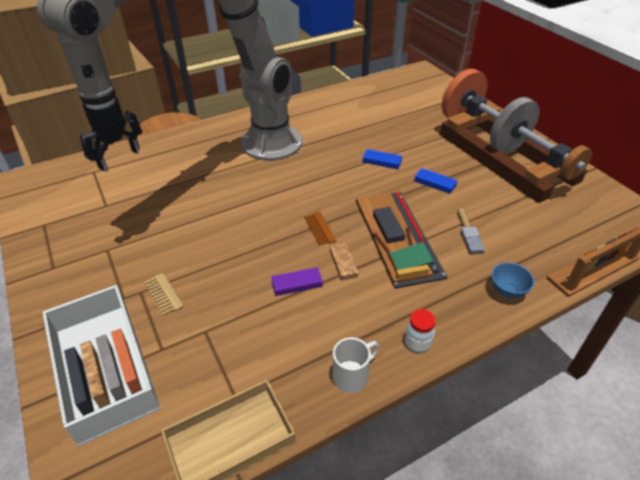

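Top view: holder corners are near (231,142), (287,155), (247,305) and (186,290). The stone is at (241,231), and the red bar runs (227,182)→(200,270). Next I measure the bar, stone and plate.

```bash
cat > h.py <<'E'
import numpy as np, cv2
from bench import readout, viewer
from scipy.spatial.transform import Rotation as R
def camT(n):
    c=viewer.calibration(n); K=np.array([[c['fx'],0,c['cx']],[0,c['fy'],c['cy']],[0,0,1]])
    if n=='wrist':
        o=readout.get_obs(); T=np.eye(4); T[:3,:3]=R.from_rotvec(o['eef_rot']).as_matrix(); T[:3,3]=o['ee_pos']
        return K,T@c['hand_eye']
    return K,c['cam_to_world']
def ray(K,T,uv,z):
    d=(np.c_[np.atleast_2d(uv),np.ones(len(np.atleast_2d(uv)))]@np.linalg.inv(K).T)@T[:3,:3].T
    p=T[:3,3]; return p+d*((z-p[2])/d[:,2])[:,None]
def proj(K,T,P):
    q=(np.asarray(P)-T[:3,3])@T[:3,:3]@K.T; return q[:,:2]/q[:,2:]
def big(m):
    cs,_=cv2.findContours(m.astype(np.uint8),0,cv2.CHAIN_APPROX_NONE); return max(cs,key=cv2.contourArea)
E
python3 - <<'E'
from h import *
im=cv2.imread('pics/top0.png'); K,T=camT('top')
hsv=cv2.cvtColor(im,cv2.COLOR_BGR2HSV); h,s,v=cv2.split(hsv)
roi=np.zeros(h.shape,bool); roi[135:315,175:300]=1
red=roi&((h<5)|(h>174))&(s>180)&(v>90)
ys,xs=np.nonzero(red); P=ray(K,T,np.c_[xs,ys],.049)[:,:2]
c=P.mean(0); d=np.linalg.svd(P-c)[2][0]; d*=np.sign(d[0]); t=(P-c)@d
print('bar',c,np.degrees(np.arctan2(d[1],d[0])),t.min(),t.max(),len(t))
dark=roi&(s<90)&(v<110)
stone=big(dark[:, :]&(np.arange(640)[None]>222)&(np.arange(480)[:,None]>195)&(np.arange(640)[None]<262))
P=ray(K,T,stone[:,0],.042)[:,:2].astype(np.float32); print('stone',cv2.minAreaRect(P*1000))
print('corners z8',ray(K,T,[[231,142],[287,155],[247,305],[186,290]],.008)[:,:2])
cv2.imwrite('pics/c0.png',cv2.resize(im[130:315,170:300],None,fx=3.2,fy=3.2,interpolation=cv2.INTER_CUBIC))
E
```

```text
bar [0.57049248 0.15307793] -15.410123218471501 -0.09755640718935865 0.09767285634245393 303
stone ((560.719970703125, 92.49498748779297), (51.63640213012695, 120.08065032958984), 76.44391632080078)
corners z8 [[ 0.77213566  0.1244413 ]
 [ 0.73791526 -0.00233096]
 [ 0.40540755  0.08429447]
 [ 0.43967335  0.21476937]]
```

View pics/c0.png

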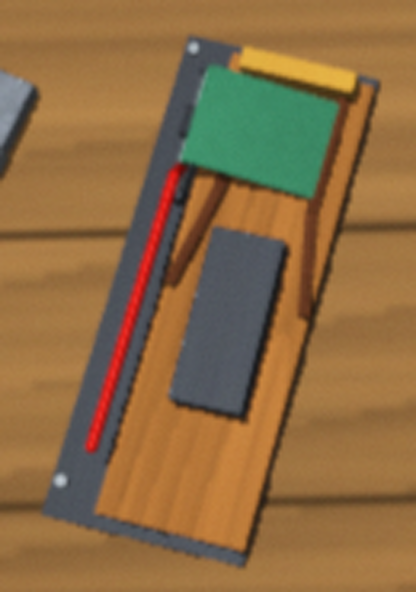

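Crop: bar, bed, rails, flap and brass stop are all clear, and the stone is almost aligned with the holder. The holder is at about (0.585, 0.088), turned −15.2°. Now I move the hand over it.

arm_command --pt "0.82 -0.7 0 0 0 0 0.6" --pt "0.82 -0.7 0 0 0 0 0.6" --pt "0.82 -0.7 0 0 0 0 0.6" --pt "0.82 -0.7 0 0 0 0 0.6" --pt "0.82 -0.7 0 0 0 0 0.6" --pt "0.82 -0.7 0 0 0 0 0.6" --pt "0.82 -0.7 0 0 0 0 0.6" --pt "0.82 -0.7 0 0 0 0 0.6" --pt "0.82 -0.7 0 0 0 0 0.6" --pt "0.82 -0.7 0 0 0 0 0.6"

```text
t: 0.93
ee_pos: [0.3693, -0.1975, 0.2189]
eef_rot: [-3.062, -0.7, 0.001]
ft_force: [0.3, 0.3, -0.1]
grip_width: 0.0512
```

arm_command --pt "0.82 -0.7 0 0 0 0 0.6" --pt "0.82 -0.7 0 0 0 0 0.6" --pt "0.82 -0.7 0 0 0 0 0.6" --pt "0.82 -0.7 0 0 0 0 0.6" --pt "0.82 -0.7 0 0 0 0 0.6" --pt "0.82 -0.7 0 0 0 0 0.6" --pt "0.82 -0.7 0 0 0 0 0.6" --pt "0.82 -0.7 0 0 0 0 0.6" --pt "0.82 -0.7 0 0 0 0 0.6" --pt "0.82 -0.7 0 0 0 0 0.6"

```text
t: 1.77
ee_pos: [0.4996, 0.0981, 0.2188]
eef_rot: [3.062, 0.7, -0.001]
ft_force: [0.4, -0.3, 0.5]
grip_width: 0.0513
```

arm_command --pt "0 0 0 0 0 0.119 0.6" --pt "0 0 0 0 0 0.119 0.6" --pt "0 0 0 0 0 0.119 0.6" --pt "0 0 0 0 0 0.119 0.6" --pt "0 0 0 0 0 0.119 0.6" --pt "0 0 0 0 0 0.119 0.6" --pt "0 0 0 0 0 0 0.6" --pt "0 0 0 0 0 0 0.6"

```text
t: 2.43
ee_pos: [0.4993, 0.0968, 0.2188]
eef_rot: [3.114, -0.409, -0.001]
ft_force: [0.5, 0.9, 0.0]
grip_width: 0.0513
```

```bash
python3 - <<'E'
from h import *
o=readout.get_obs(); M=R.from_rotvec(o['eef_rot']).as_matrix()
print(o['t'],o['ee_pos'],o['grip_width'],o['ft_force'],o['q']); print(M.round(3), np.degrees(np.arctan2(M[1,0],M[0,0])))
K,T=camT('wrist'); np.savez('w1.npz',K=K,T=T); print(T.round(3))
cv2.imwrite('pics/w1.png',viewer.grab_frame('wrist')[:,:,::-1])
E
```

```text
2.4333 [0.49925026 0.09679969 0.21877867] 0.051320777859138675 [0.45540785 0.91975758 0.01599323] [ 0.11952929  0.25579061 -0.42628947  1.60880284  0.10877842  1.30150918
 -2.1554488 ]
[[ 0.966 -0.258 -0.001]
 [-0.258 -0.966 -0.   ]
 [-0.001  0.001 -1.   ]] -14.957836790594673
[[-0.257 -0.925 -0.28   0.57 ]
 [-0.966  0.247  0.074  0.077]
 [ 0.     0.29  -0.957  0.373]
 [ 0.     0.     0.     1.   ]]
```

View pics/w1.png

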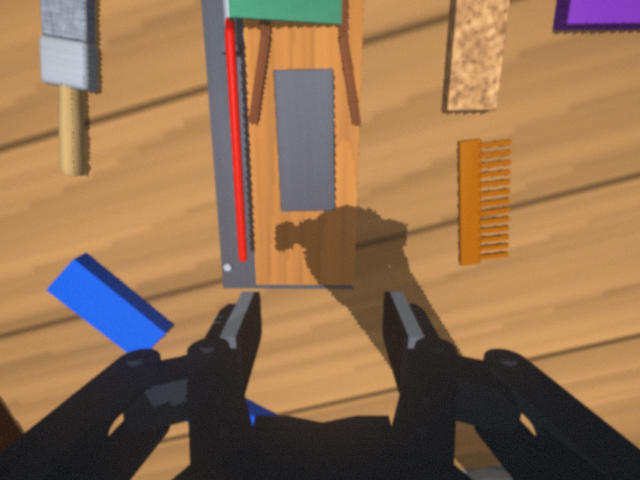

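The wrist view shows the stone (275–334, 69–211), the bar (229,20)→(243,261) and the near plate edge (223–353, 288). The fingertips are at (250,292) and (393,292). I'll refine from this view.

```bash
python3 - <<'E'
from h import *
f=np.load('w1.npz');K,T=f['K'],f['T']; im=cv2.imread('pics/w1.png')
h,s,v=cv2.split(cv2.cvtColor(im,cv2.COLOR_BGR2HSV)); X=np.arange(640)[None];Y=np.arange(480)[:,None]
red=((h<5)|(h>174))&(s>180)&(v>90)&(X<300)&(X>200)&(Y>20)&(Y<280)
ys,xs=np.nonzero(red); P=ray(K,T,np.c_[xs,ys],.049)[:,:2]
c=P.mean(0); d=np.linalg.svd(P-c)[2][0]; d*=np.sign(d[0]); t=(P-c)@d
print('bar ang',np.degrees(np.arctan2(d[1],d[0])),'near end',c+d*t.min(),t.max()-t.min())
m=(s<90)&(X>265)&(X<342)&(Y>60)&(Y<211)&(v<140)
b=cv2.minAreaRect((ray(K,T,big(m)[:,0],.042)[:,:2]*1000).astype(np.float32)); print('stone',b)
C=ray(K,T,[[223,289],[353,288]],.008)[:,:2]; print('corners',C, np.linalg.norm(C[0]-C[1]))
n=ray(K,T,[[250,292],[393,292]],.2); print('tips guess',n)
a=np.radians(-15.2); e=np.array([np.cos(a),np.sin(a)]); nn=np.array([-e[1],e[0]])
for nm,O in(('bar',c+d*t.min()+.125*e-.057*nn),('cor',C.mean(0)+.175*e-.02*nn)):
    r=np.array(b[0])/1000-O; print(nm,O,'stone in holder',r@e,r@nn)
# fingertips: pixel -> ray expressed in tool frame at assumed tip depth
ce=viewer.calibration('wrist')['hand_eye']
for z in(0,.005,.011): 
    q=ray(K,np.asarray(ce),[[247,292],[258,295],[385,293],[398,292]],z); print(z,q.round(4).tolist())
E
```

```text
bar ang -15.38205758078606 near end [0.47484744 0.17880523] 0.19821611860612054
stone ((561.0325927734375, 93.47081756591797), (49.38388442993164, 119.033447265625), 76.37200927734375)
corners [[0.43655565 0.22260564]
 [0.40150291 0.08660564]] 0.14044462850728176
tips guess [[0.50171298 0.13313801 0.2       ]
 [0.48277443 0.0621264  0.2       ]]
bar [0.58052972 0.09102564] stone in holder -0.019456147269100162 -0.0027523032833980283
cor [0.58266338 0.0894222 ] stone in holder -0.021935573994347046 -0.0017643792478164314
0 [[0.0018, -0.0331, 0.0], [0.0002, -0.0282, 0.0], [0.0013, 0.0301, 0.0], [0.0018, 0.036, 0.0]]
0.005 [[-0.0006, -0.0343, 0.005], [-0.0021, -0.0291, 0.005], [-0.001, 0.0311, 0.005], [-0.0005, 0.0372, 0.005]]
0.011 [[-0.0034, -0.0356, 0.011], [-0.005, -0.0303, 0.011], [-0.0039, 0.0322, 0.011], [-0.0033, 0.0385, 0.011]]
```

arm_command --pt "-0.44 -0.32 0 0 0 0.004 0.6" --pt "-0.44 -0.32 0 0 0 0 0.6" --pt "0 0 0.8 0 0 0 0.6" --pt "0 0 0.8 0 0 0 0.6" --pt "0 0 0.8 0 0 0 0.6" --pt "0 0 0.8 0 0 0 0.6" --pt "0 0 0.8 0 0 0 0.6" --pt "0 0 0.8 0 0 0 0.6" --pt "0 0 0.4 0 0 0 0.6" --pt "0 0 0 0 0 0 0.6"

```text
t: 3.32
ee_pos: [0.4762, 0.1213, 0.0601]
eef_rot: [3.111, -0.417, -0.011]
ft_force: [-0.6, -0.9, 1.2]
grip_width: 0.0511
```

```bash
python3 - <<'E'
from h import *
o=readout.get_obs();print(o['ee_pos'],o['ft_force'],o['t'])
K,T=camT('wrist'); np.savez('w2.npz',K=K,T=T)
cv2.imwrite('pics/w2.png',viewer.grab_frame('wrist')[:,:,::-1])
E
```

```text
[0.47621036 0.12132918 0.06007294] [-0.63177927 -0.87176141  1.17847512] 3.3167
```

View pics/w2.png

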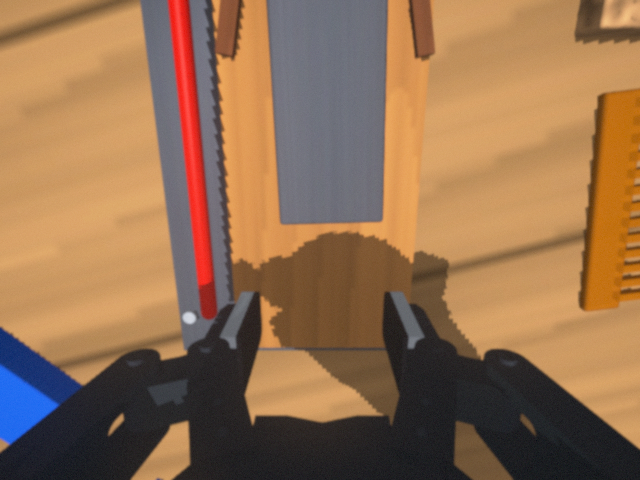

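The left finger is just inside the bar's near end (208,318). The stone's near face is at row 222, columns 280–382.

```bash
python3 - <<'E'
from h import *
f=np.load('w2.npz');K,T=f['K'],f['T']
a=np.radians(-15.2); e=np.array([np.cos(a),np.sin(a)]); n=np.array([-e[1],e[0]]);O=np.array([.582,.09])
H=lambda P:np.c_[(P[:,:2]-O)@e,(P[:,:2]-O)@n].round(4)
print('stone near',H(ray(K,T,[[280,222],[382,221]],.042)))
print('bar near pts',H(ray(K,T,[[208,318],[180,60]],.049)))
print('bed near edge',H(ray(K,T,[[235,348],[410,348]],.02)))
E
```

```text
stone near [[-0.0801  0.0214]
 [-0.0796 -0.0277]]
bar near pts [[-0.128   0.0585]
 [-0.0101  0.0591]]
bed near edge [[-0.1646  0.0539]
 [-0.1649 -0.0524]]
```

arm_command --pt "0 0 0.13 0 0 0 0.6" --pt "0 0 0.13 0 0 0 0.6" --pt "0 0 0.13 0 0 0 0.6" --pt "0 0 0 0 0 0 0.6"

```text
t: 3.7
ee_pos: [0.4791, 0.1222, 0.0514]
eef_rot: [3.113, -0.42, 0.0]
ft_force: [-0.5, 0.4, 0.1]
grip_width: 0.051
```

arm_command --pt "0 0 0.1 0 0 0 0.6" --pt "0 0 0.1 0 0 0 0.6" --pt "0 0 0 0 0 0 0.6" --pt "0 0 0 0 0 0 0.6"

```text
t: 4.03
ee_pos: [0.479, 0.1223, 0.0453]
eef_rot: [3.113, -0.42, -0.001]
ft_force: [-0.3, -0.4, 0.6]
grip_width: 0.0512
```

arm_command --pt "0 0 0.1 0 0 0 0.6" --pt "0 0 0.1 0 0 0 0.6" --pt "0 0 0 0 0 0 0.6" --pt "0 0 0 0 0 0 0.6"

```text
t: 4.37
ee_pos: [0.4789, 0.1222, 0.0392]
eef_rot: [3.113, -0.42, -0.001]
ft_force: [-0.2, 0.5, -0.2]
grip_width: 0.0514
```

arm_command --pt "0 0 0.1 0 0 0 0.6" --pt "0 0 0.1 0 0 0 0.6" --pt "0 0 0 0 0 0 0.6" --pt "0 0 0 0 0 0 0.6"

```text
t: 4.7
ee_pos: [0.4789, 0.1222, 0.0332]
eef_rot: [3.113, -0.42, -0.001]
ft_force: [0.2, 0.5, -0.3]
grip_width: 0.0514
```

arm_command --pt "0 0 0.07 0 0 0 0.6" --pt "0 0 0 0 0 0 0.6" --pt "0 0 0 0 0 0 0.6"

```text
t: 4.95
ee_pos: [0.4791, 0.1223, 0.0313]
eef_rot: [3.113, -0.42, -0.0]
ft_force: [0.2, 0.9, 0.2]
grip_width: 0.0513
```

arm_command --pt "0 0 0.07 0 0 0 0.6" --pt "0 0 0 0 0 0 0.6" --pt "0 0 0 0 0 0 0.6"

```text
t: 5.2
ee_pos: [0.479, 0.1223, 0.0292]
eef_rot: [3.113, -0.42, -0.0]
ft_force: [-0.3, 0.1, -0.7]
grip_width: 0.0511
```

arm_command --pt "0 0 0.05 0 0 0 0.6" --pt "0 0 0 0 0 0 0.6" --pt "0 0 0 0 0 0 0.6"

```text
t: 5.45
ee_pos: [0.4791, 0.1223, 0.0277]
eef_rot: [3.113, -0.42, -0.0]
ft_force: [-0.5, -0.7, -0.5]
grip_width: 0.0514
```

arm_command --pt "0 0 0.05 0 0 0 0.6" --pt "0 0 0 0 0 0 0.6" --pt "0 0 0 0 0 0 0.6"

```text
t: 5.7
ee_pos: [0.4791, 0.1223, 0.0262]
eef_rot: [3.113, -0.42, -0.0]
ft_force: [0.1, -0.1, -0.4]
grip_width: 0.0513
```

arm_command --pt "0 0 0.05 0 0 0 0.6" --pt "0 0 0 0 0 0 0.6" --pt "0 0 0 0 0 0 0.6"

```text
t: 5.95
ee_pos: [0.4791, 0.1223, 0.0247]
eef_rot: [3.113, -0.42, -0.0]
ft_force: [0.1, -0.3, -0.2]
grip_width: 0.0513
```

arm_command --pt "0 0 0.05 0 0 0 0.6" --pt "0 0 0 0 0 0 0.6" --pt "0 0 0 0 0 0 0.6"

```text
t: 6.2
ee_pos: [0.4791, 0.1223, 0.0232]
eef_rot: [3.113, -0.42, -0.0]
ft_force: [-0.3, 0.4, 0.4]
grip_width: 0.0512
```

arm_command --pt "0 0 0.05 0 0 0 0.6" --pt "0 0 0 0 0 0 0.6" --pt "0 0 0 0 0 0 0.6"

```text
t: 6.45
ee_pos: [0.4791, 0.1223, 0.0217]
eef_rot: [3.113, -0.42, -0.0]
ft_force: [-0.0, 0.2, 0.4]
grip_width: 0.0509
```

arm_command --pt "0 0 0.05 0 0 0 0.6" --pt "0 0 0 0 0 0 0.6" --pt "0 0 0 0 0 0 0.6"

```text
t: 6.7
ee_pos: [0.479, 0.1223, 0.0202]
eef_rot: [3.113, -0.42, -0.0]
ft_force: [-0.7, 1.1, -0.1]
grip_width: 0.0513
```

```bash
python3 - <<'E'
from h import *
K,T=camT('scene'); print(proj(K,T,[[.479,.122,.03]]))
im=viewer.grab_frame('scene')[:,:,::-1]
a=cv2.resize(im[120:300,320:470],None,fx=3.3,fy=3.3,interpolation=cv2.INTER_CUBIC)
cv2.imwrite('pics/s2.png',a)
E
```

```text
[[379.29806461 204.40436776]]
```

View pics/s2.png

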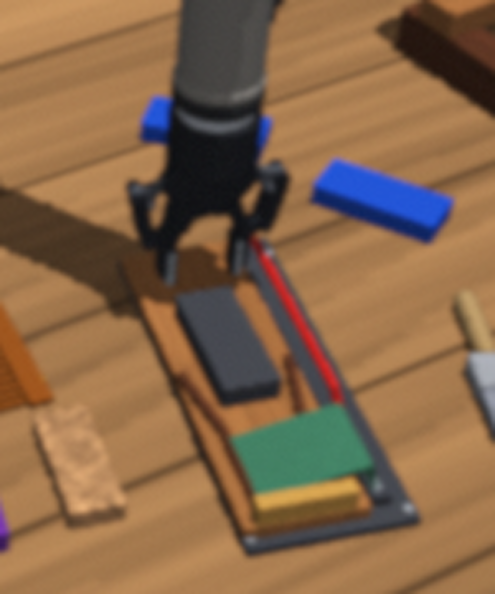

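```bash
python3 - <<'E'
from h import *
K,T=camT('scene')
a=np.radians(-15.2); e=np.array([np.cos(a),np.sin(a)]); n=np.array([-e[1],e[0]]);O=np.array([.582,.09])
for y in(-.03,.036):
  for x in (-.108,-.097):
    for z in(.015,.020,.025,.03): print(y,x,z,((proj(K,T,[[*(O+e*x+n*y),z]])[0]-[320,120])*3.3).round(0))
E
```

```text
-0.03 -0.108 0.015 [157. 298.]
-0.03 -0.108 0.02 [157. 293.]
-0.03 -0.108 0.025 [158. 289.]
-0.03 -0.108 0.03 [158. 284.]
-0.03 -0.097 0.015 [161. 306.]
-0.03 -0.097 0.02 [161. 301.]
-0.03 -0.097 0.025 [162. 297.]
-0.03 -0.097 0.03 [162. 293.]
0.036 -0.108 0.015 [229. 286.]
0.036 -0.108 0.02 [230. 281.]
0.036 -0.108 0.025 [230. 277.]
0.036 -0.108 0.03 [231. 273.]
0.036 -0.097 0.015 [234. 294.]
0.036 -0.097 0.02 [234. 289.]
0.036 -0.097 0.025 [235. 285.]
0.036 -0.097 0.03 [235. 281.]
```

arm_command --pt "0 0 0.05 0 0 0 0.6" --pt "0 0 0 0 0 0 0.6" --pt "0 0 0 0 0 0 0.6"

```text
t: 7.0
ee_pos: [0.479, 0.1223, 0.0187]
eef_rot: [3.113, -0.42, -0.0]
ft_force: [0.2, -0.0, 0.3]
grip_width: 0.0511
```

arm_command --pt "0 0 0.1 0 0 0 0.6" --pt "0 0 0 0 0 0 0.6" --pt "0 0 0 0 0 0 0.6"

```text
t: 7.25
ee_pos: [0.4789, 0.1222, 0.0155]
eef_rot: [3.113, -0.42, -0.001]
ft_force: [0.1, -0.1, 0.0]
grip_width: 0.0515
```

arm_command --pt "0 0 0.06 0 0 0 0.6" --pt "0 0 0 0 0 0 0.6" --pt "0 0 0 0 0 0 0.6"

```text
t: 7.5
ee_pos: [0.479, 0.1223, 0.0139]
eef_rot: [3.113, -0.42, -0.0]
ft_force: [-0.2, 0.3, -0.2]
grip_width: 0.0512
```

arm_command --pt "0 0 0.06 0 0 0 0.6" --pt "0 0 0 0 0 0 0.6" --pt "0 0 0 0 0 0 0.6"

```text
t: 7.75
ee_pos: [0.479, 0.1223, 0.0121]
eef_rot: [3.113, -0.42, -0.0]
ft_force: [-0.1, 0.8, -0.4]
grip_width: 0.0515
```

arm_command --pt "0 0 0.06 0 0 0 0.6" --pt "0 0 0 0 0 0 0.6" --pt "0 0 0 0 0 0 0.6"

```text
t: 8.0
ee_pos: [0.479, 0.1223, 0.0103]
eef_rot: [3.113, -0.42, -0.0]
ft_force: [-0.1, 0.5, -0.2]
grip_width: 0.0513
```

arm_command --pt "0 0 0.06 0 0 0 0.6" --pt "0 0 0 0 0 0 0.6" --pt "0 0 0 0 0 0 0.6"

```text
t: 8.25
ee_pos: [0.479, 0.1223, 0.0085]
eef_rot: [3.113, -0.42, -0.0]
ft_force: [0.3, -0.6, 1.1]
grip_width: 0.0513
```

```bash
python3 - <<'E'
from h import *
im=viewer.grab_frame('scene')[:,:,::-1]
w=viewer.grab_frame('wrist')[:,:,::-1]
a=cv2.resize(im[165:225,350:425],None,fx=8,fy=8,interpolation=cv2.INTER_CUBIC)
b=w[0:480:2,0:640:2]; a=np.vstack([a,np.zeros((120,600,3),np.uint8)]) if 0 else a
b=cv2.resize(w[200:400,150:500],(200*350//200,200)); c=np.zeros((480,200+0,3),np.uint8)
cv2.imwrite('pics/s3.png',a); cv2.imwrite('pics/w3.png',w)
E
```

```text
(no output)
```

View pics/s3.png

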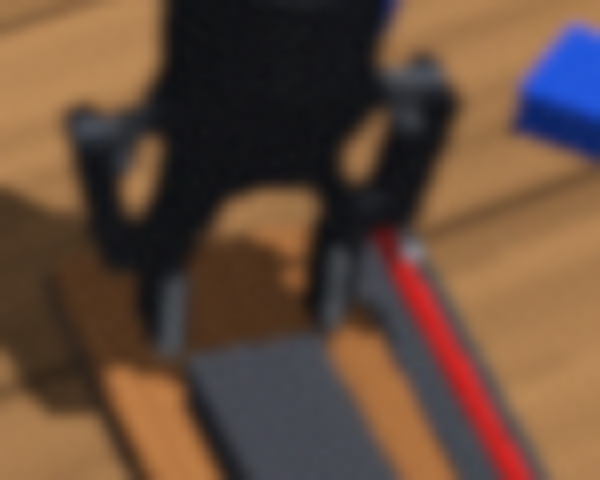

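The scene crop shows both fingertips just short of touching the bed, with the left one inside the bar. I continue the gentle touch-down.

arm_command --pt "0 0 0.06 0 0 0 0.6" --pt "0 0 0 0 0 0 0.6" --pt "0 0 0 0 0 0 0.6"

```text
t: 8.6
ee_pos: [0.479, 0.1223, 0.0066]
eef_rot: [3.113, -0.42, -0.001]
ft_force: [0.4, 0.3, 0.2]
grip_width: 0.0507
```

arm_command --pt "0 0 0.06 0 0 0 0.6" --pt "0 0 0 0 0 0 0.6" --pt "0 0 0 0 0 0 0.6"

```text
t: 8.85
ee_pos: [0.4791, 0.1223, 0.0049]
eef_rot: [3.113, -0.42, -0.0]
ft_force: [-1.1, 0.3, -0.0]
grip_width: 0.0512
```

arm_command --pt "0 0 0.06 0 0 0 0.6" --pt "0 0 0 0 0 0 0.6" --pt "0 0 0 0 0 0 0.6"

```text
t: 9.1
ee_pos: [0.4792, 0.1223, 0.0047]
eef_rot: [3.113, -0.42, 0.001]
ft_force: [-5.2, -0.8, 11.8]
grip_width: 0.0513
```

Contact: the tips reach the bed (z 20 mm) at TCP z = 4.7 mm. I raise to TCP 16 mm, which puts the tips at about 31 mm, then push the bar sideways.

arm_command --pt "0 0 -0.22 0 0 0 0.6" --pt "0 0 -0.22 0 0 0 0.6" --pt "0 0 0 0 0 0 0.6" --pt "0 0 0 0 0 0 0.6" --pt "0 -0.2 0 0 0 0 0.6" --pt "0 0 0 0 0 0 0.6" --pt "0 0 0 0 0 0 0.6"

```text
t: 9.68
ee_pos: [0.4805, 0.1288, 0.0161]
eef_rot: [-3.113, 0.418, 0.001]
ft_force: [-0.6, 0.3, 0.5]
grip_width: 0.0513
```

arm_command --pt "0 -0.13 0 0 0 0 0.6" --pt "0 0 0 0 0 0 0.6" --pt "0 0 0 0 0 0 0.6"

```text
t: 9.93
ee_pos: [0.4817, 0.1322, 0.0163]
eef_rot: [-3.113, 0.419, 0.0]
ft_force: [-0.0, -0.0, -0.3]
grip_width: 0.051
```

arm_command --pt "0 -0.13 0 0 0 0 0.6" --pt "0 0 0 0 0 0 0.6" --pt "0 0 0 0 0 0 0.6"

```text
t: 10.18
ee_pos: [0.4823, 0.1342, 0.0161]
eef_rot: [3.111, -0.421, -0.002]
ft_force: [-1.4, -3.2, 1.2]
grip_width: 0.0514
```

arm_command --pt "0 -0.15 0 0 0 0 0.6" --pt "0 -0.15 0 0 0 0 0.6" --pt "0 -0.15 0 0 0 0 0.6" --pt "0 -0.15 0 0 0 0 0.6" --pt "0 0 0 0 0 0 0.6" --pt "0 0 0 0 0 0 0.6"

```text
t: 10.68
ee_pos: [0.4874, 0.152, 0.0158]
eef_rot: [3.112, -0.42, -0.001]
ft_force: [-0.7, -5.3, -0.7]
grip_width: 0.051
```

```bash
python3 - <<'E'
from h import *
o=readout.get_obs(); a=np.radians(-15.2); e=np.array([np.cos(a),np.sin(a)]); n=np.array([-e[1],e[0]]);O=np.array([.582,.09])
r=o['ee_pos'][:2]-O; print('holder tcp',r@e,r@n,o['ft_force'])
w=viewer.grab_frame('wrist')[:,:,::-1]; im=viewer.grab_frame('scene')[:,:,::-1]
b=cv2.resize(im[165:275,345:450],(458,480),interpolation=cv2.INTER_CUBIC)
c=cv2.resize(w,(800-458,257)); c=cv2.copyMakeBorder(c,0,223,0,0,0)
cv2.imwrite('pics/m4.png',np.hstack([b,c]))
E
```

```text
holder tcp -0.107578014780678 0.03503062715461507 [-0.71193926 -5.34399072 -0.68229102]
```

View pics/m4.png

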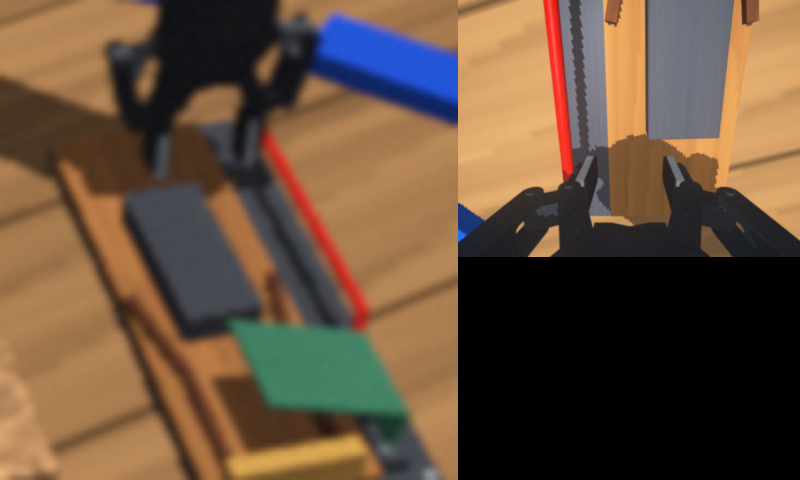

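The flap is up, the right finger is behind the stone's near end, and the bar force of 5.4 N fits about 0.45. Now I push along holder x.

arm_command --pt "0.15 0 0 0 0 0 0.6" --pt "0.15 0 0 0 0 0 0.6" --pt "0.15 0 0 0 0 0 0.6" --pt "0.15 0 0 0 0 0 0.6" --pt "0.15 0 0 0 0 0 0.6" --pt "0.15 0 0 0 0 0 0.6" --pt "0.15 0 0 0 0 0 0.6" --pt "0.15 0 0 0 0 0 0.6" --pt "0.15 0 0 0 0 0 0.6"

```text
t: 11.53
ee_pos: [0.5215, 0.1428, 0.0149]
eef_rot: [3.111, -0.417, -0.016]
ft_force: [-7.1, -3.4, 2.1]
grip_width: 0.051
```

arm_command --pt "0.15 0 0 0 0 0 0.6" --pt "0.15 0 0 0 0 0 0.6" --pt "0.15 0 0 0 0 0 0.6" --pt "0.15 0 0 0 0 0 0.6" --pt "0.15 0 0 0 0 0 0.6" --pt "0.15 0 0 0 0 0 0.6"

```text
t: 12.03
ee_pos: [0.5475, 0.1358, 0.0149]
eef_rot: [3.111, -0.417, -0.016]
ft_force: [-7.9, -2.9, 2.6]
grip_width: 0.0511
```

```bash
python3 - <<'E'
from h import *
o=readout.get_obs(); a=np.radians(-15.2); e=np.array([np.cos(a),np.sin(a)]); n=np.array([-e[1],e[0]]);O=np.array([.582,.09])
r=o['ee_pos'][:2]-O; print('holder tcp',r@e,r@n,o['ft_force'][:2]@e,o['ft_force'][:2]@n)
K,T=camT('wrist'); np.savez('w5.npz',K=K,T=T)
w=viewer.grab_frame('wrist')[:,:,::-1]; im=viewer.grab_frame('scene')[:,:,::-1]
b=cv2.resize(im[165:275,345:450],(458,480),interpolation=cv2.INTER_CUBIC)
c=cv2.resize(w,(800-458,257)); c=cv2.copyMakeBorder(c,0,223,0,0,0)
cv2.imwrite('pics/m5.png',np.hstack([b,c])); cv2.imwrite('pics/w5.png',w)
E
```

```text
holder tcp -0.04529348689189538 0.0351620916304867 -6.908105741665096 -4.848798119483367
```

View pics/m5.png

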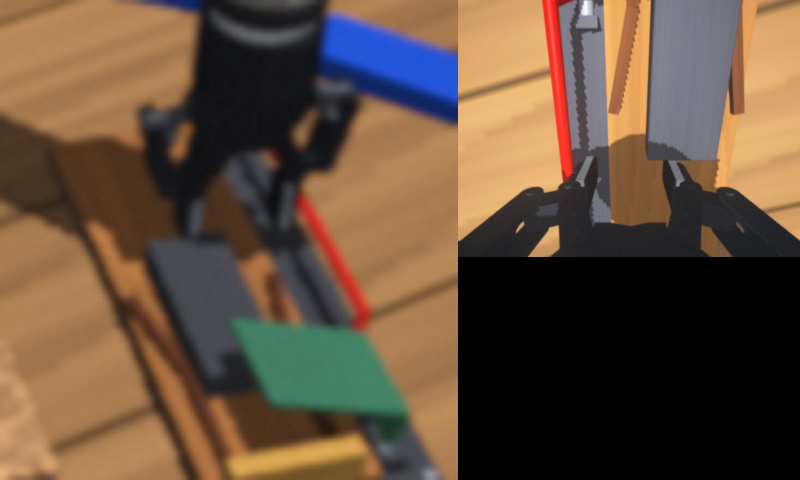

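The stone's front is under the raised flap, slightly yawed because the push is a few mm left of its centre. I move the right finger about 4 mm towards the centre by opening a little and shifting, then continue.

arm_command --pt "0 0.03 0 0 0 0 0.62" --pt "0 0.04 0 0 0 0 0.65" --pt "0.1 0 0 0 0 0 0.65" --pt "0.15 0 0 0 0 0 0.65" --pt "0.15 0 0 0 0 0 0.65" --pt "0.15 0 0 0 0 0 0.65" --pt "0.15 0 0 0 0 0 0.65" --pt "0.1 0 0 0 0 0 0.65"

```text
t: 12.8
ee_pos: [0.571, 0.1268, 0.0146]
eef_rot: [3.111, -0.418, -0.014]
ft_force: [-6.2, -3.4, 0.1]
grip_width: 0.0556
```

```bash
cat > st.py <<'E'
from h import *
o=readout.get_obs(); a=np.radians(-15.2); e=np.array([np.cos(a),np.sin(a)]); n=np.array([-e[1],e[0]]);O=np.array([.582,.09])
r=o['ee_pos'][:2]-O; print('holder tcp',r@e,r@n,o['ee_pos'][2],'F',o['ft_force'][:2]@e,o['ft_force'][:2]@n,o['ft_force'][2],'w',o['grip_width'],o['t'])
E
python3 st.py
```

```text
holder tcp -0.020295980326498857 0.0326421157576321 0.01458609074339701 F -5.098979312562921 -4.921982425127916 0.06892772614935372 w 0.05556950721263846 12.8
```

arm_command --pt "0.15 0 0 0 0 0 0.65" --pt "0.15 0 0 0 0 0 0.65" --pt "0.15 0 0 0 0 0 0.65" --pt "0.15 0 0 0 0 0 0.65" --pt "0.15 0 0 0 0 0 0.65" --pt "0.15 0 0 0 0 0 0.65"

```text
t: 13.3
ee_pos: [0.5967, 0.1199, 0.0146]
eef_rot: [3.111, -0.418, -0.015]
ft_force: [-7.6, -3.7, 1.2]
grip_width: 0.0554
```

```bash
python3 st.py; python3 - <<'E'
from h import *
w=viewer.grab_frame('wrist')[:,:,::-1]; im=viewer.grab_frame('scene')[:,:,::-1]
b=cv2.resize(im[165:275,345:450],(458,480),interpolation=cv2.INTER_CUBIC)
c=cv2.resize(w,(800-458,257)); c=cv2.copyMakeBorder(c,0,223,0,0,0)
cv2.imwrite('pics/m6.png',np.hstack([b,c]))
E
```

```text
holder tcp 0.006320498234044822 0.032679396682934174 0.014623233176386804 F -6.340269902123861 -5.600319097461803 1.2444376333290044 w 0.055359321313973905 13.3
```

View pics/m6.png

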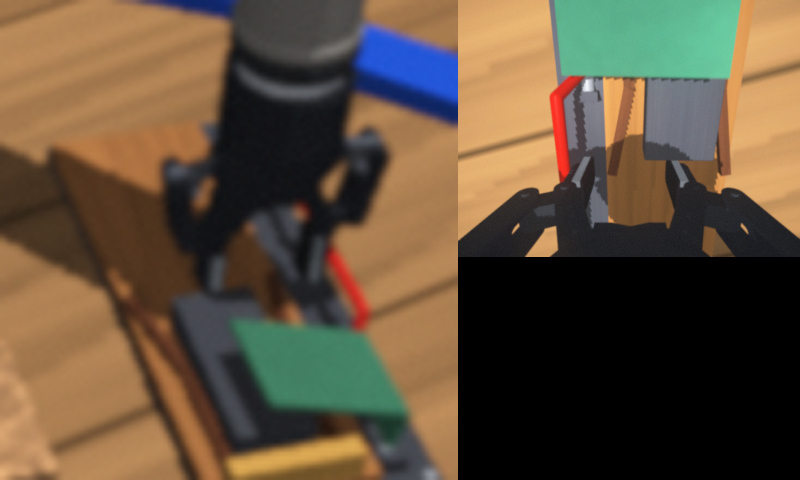

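The stone is in the channel under the raised flap, with its far end close to the stop. I advance slowly until the force jumps.

arm_command --pt "0.1 0 0 0 0 0 0.65" --pt "0.1 0 0 0 0 0 0.65" --pt "0.1 0 0 0 0 0 0.65" --pt "0 0 0 0 0 0 0.65"

```text
t: 13.73
ee_pos: [0.6063, 0.1171, 0.0147]
eef_rot: [3.111, -0.418, -0.012]
ft_force: [-5.1, -3.5, 0.9]
grip_width: 0.0556
```

arm_command --pt "0.06 0 0 0 0 0 0.65" --pt "0.06 0 0 0 0 0 0.65" --pt "0 0 0 0 0 0 0.65"

```text
t: 13.98
ee_pos: [0.6094, 0.1164, 0.0146]
eef_rot: [3.111, -0.418, -0.013]
ft_force: [-6.1, -4.2, 0.9]
grip_width: 0.0553
```

```bash
python3 st.py
```

```text
holder tcp 0.019548283968610303 0.03265614751907307 0.014645564585403368 F -4.806699716953137 -5.693073665708652 0.8588647878023657 w 0.05532662774604059 13.9833
```

arm_command --pt "0.06 0 0 0 0 0 0.65" --pt "0.06 0 0 0 0 0 0.65" --pt "0 0 0 0 0 0 0.65"

```text
t: 14.23
ee_pos: [0.6095, 0.1164, 0.0146]
eef_rot: [3.111, -0.418, -0.024]
ft_force: [-13.6, -3.1, 5.8]
grip_width: 0.0554
```

arm_command --pt "0.05 0 0 0 0 0 0.65" --pt "0.05 0 0 0 0 0 0.65" --pt "0 0 0 0 0 0 0.65"

```text
t: 14.48
ee_pos: [0.6095, 0.1164, 0.0145]
eef_rot: [3.11, -0.418, -0.033]
ft_force: [-17.2, -1.9, 9.2]
grip_width: 0.0558
```

```bash
python3 st.py
```

```text
holder tcp 0.019585535154025873 0.032684619048227705 0.01451016754272325 F -16.049364744371374 -6.348241185539223 9.216524317110306 w 0.05584338364505638 14.4833
```

A firm stop at TCP x = 19.6 mm, where 19 was predicted for home. I check squareness before letting the flap down.

```bash
python3 - <<'E'
from h import *
K,T=camT('wrist');np.savez('w7.npz',K=K,T=T)
w=viewer.grab_frame('wrist')[:,:,::-1]; im=viewer.grab_frame('scene')[:,:,::-1]
cv2.imwrite('pics/w7.png',w)
b=cv2.resize(im[195:285,365:455],(400,400),interpolation=cv2.INTER_CUBIC)
c=cv2.resize(w[100:420,250:570],(400,400))
cv2.imwrite('pics/m7.png',np.hstack([b,c]))
E
```

```text
(no output)
```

View pics/m7.png

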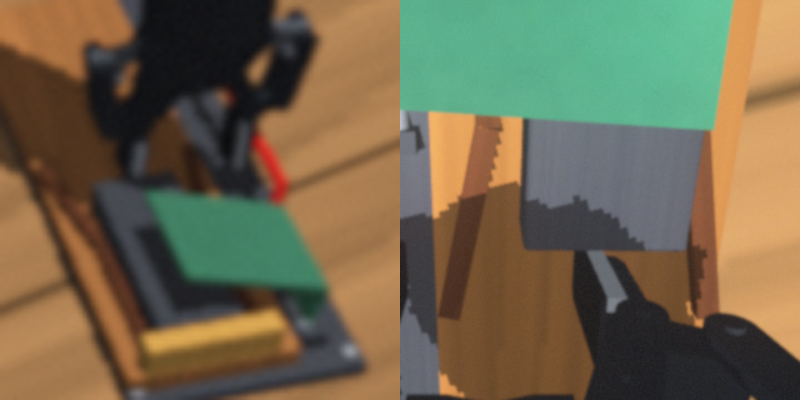

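```bash
python3 - <<'E'
from h import *
f=np.load('w7.npz');K,T=f['K'],f['T']
a=np.radians(-15.2); e=np.array([np.cos(a),np.sin(a)]); n=np.array([-e[1],e[0]]);O=np.array([.582,.09])
P=ray(K,T,[[349,298],[480,300]],.042)[:,:2]-O; print(np.c_[P@e,P@n].round(4))
E
```

```text
[[ 0.0323  0.0214]
 [ 0.0313 -0.0284]]
```

Near face at about 31–32 mm (home 30, calibration about 2 mm) and square. I back the pushing finger off, lower the flap gently, then lift clear.

arm_command --pt "-0.1 0 0 0 0 0 0.65" --pt "-0.1 0 0 0 0 0 0.65" --pt "-0.15 0 0 0 0 0 0.65" --pt "-0.15 0 0 0 0 0 0.65" --pt "0 0.08 0 0 0 0 0.65" --pt "0 0.08 0 0 0 0 0.65" --pt "0 0.08 0 0 0 0 0.65" --pt "0 0.08 0 0 0 0 0.65" --pt "0 0.08 0 0 0 0 0.65" --pt "0 0.08 0 0 0 0 0.65"

```text
t: 15.42
ee_pos: [0.6019, 0.1053, 0.0165]
eef_rot: [-3.112, 0.42, -0.001]
ft_force: [0.3, -0.2, 0.5]
grip_width: 0.0549
```

arm_command --pt "0 0.08 0 0 0 0 0.65" --pt "0 0.08 0 0 0 0 0.65" --pt "0 0 0 0 0 0 0.65" --pt "0 0 0 0 0 0 0.65"

```text
t: 15.75
ee_pos: [0.6002, 0.1012, 0.0166]
eef_rot: [-3.112, 0.418, -0.0]
ft_force: [0.5, 0.1, -0.1]
grip_width: 0.0555
```

```bash
python3 st.py
```

```text
holder tcp 0.014629223996968033 0.015542475789370267 0.01655688650944605 F 0.449744032100346 0.2533264913743138 -0.09804849656819187 w 0.05547572761844589 15.75
```

arm_command --pt "-0.2 0.05 0 0 0 0 0.65" --pt "-0.2 0 -0.2 0 0 0 0.65" --pt "-0.2 0 -0.5 0 0 0 0.65" --pt "0 0 -0.9 0 0 0 0.65" --pt "0 0 -0.9 0 0 0 0.65" --pt "0 0 -0.9 0 0 0 0.65" --pt "0 0 -0.9 0 0 0 0.65" --pt "0 0 -0.9 0 0 0 0.65" --pt "-0.8 0 -0.5 0 0 0 0.65" --pt "-0.8 0 0 0 0 0 0.65"

```text
t: 16.58
ee_pos: [0.5385, 0.1171, 0.1921]
eef_rot: [-3.11, 0.421, -0.014]
ft_force: [0.1, 1.1, -0.2]
grip_width: 0.0555
```

arm_command --pt "-0.8 0 0 0 0 0 0.65" --pt "-0.8 0 0 0 0 0 0.65" --pt "-0.8 0 0 0 0 0 0.65" --pt "0 0 0 0 0 0 0.65" --pt "0 0 0 0 0 0 0.65" --pt "0 0 0 0 0 0 0.65" --pt "0 0 0 0 0 0 0.65"

```text
t: 17.17
ee_pos: [0.4676, 0.1346, 0.1876]
eef_rot: [-3.113, 0.422, -0.001]
ft_force: [0.5, 0.3, 0.8]
grip_width: 0.0555
```

```bash
python3 st.py; python3 - <<'E'
from h import *
K,T=camT('top')
w=viewer.grab_frame('top')[:,:,::-1]; im=viewer.grab_frame('scene')[:,:,::-1]
cv2.imwrite('pics/t8.png',w);cv2.imwrite('pics/s8.png',im)
b=cv2.resize(im[140:290,290:490],(400,300),interpolation=cv2.INTER_CUBIC)
c=cv2.resize(w[130:330,130:330],(400,400),interpolation=cv2.INTER_CUBIC)
cv2.imwrite('pics/m8.png',np.hstack([cv2.copyMakeBorder(b,0,100,0,0,0),c]))
for n,x in(('scene',im),('top',w)):
    d=cv2.absdiff(cv2.imread(f'pics/{n}0.png'),np.ascontiguousarray(x)).max(2)>60
    print(n,[cv2.boundingRect(q) for q in cv2.findContours(d.astype(np.uint8),0,2)[0] if cv2.contourArea(q)>20])
E
```

```text
holder tcp -0.12210161114317951 0.013064613177201445 0.18758442153396165 F 0.3558503218351772 0.4219266224562946 0.7674390056377313 w 0.05551189428372697 17.1667
scene [(385, 240, 24, 29), (373, 207, 31, 32), (396, 192, 30, 49), (271, 156, 122, 53), (248, 149, 41, 8), (111, 134, 136, 109), (84, 100, 59, 72), (83, 93, 31, 11), (77, 77, 33, 10), (84, 66, 8, 11), (363, 65, 54, 88), (265, 57, 14, 17), (279, 53, 10, 26), (273, 45, 6, 7), (234, 38, 18, 22), (234, 14, 11, 5), (259, 4, 21, 13), (72, 3, 25, 31), (45, 1, 23, 12), (398, 0, 24, 15)]
top [(322, 466, 13, 14), (278, 458, 51, 22), (574, 381, 66, 71), (244, 379, 73, 84), (408, 377, 165, 103), (210, 291, 74, 87), (129, 291, 64, 186), (199, 256, 51, 46), (223, 162, 53, 101), (253, 153, 21, 8), (224, 150, 11, 29), (0, 147, 226, 333)]
```

View pics/m8.png

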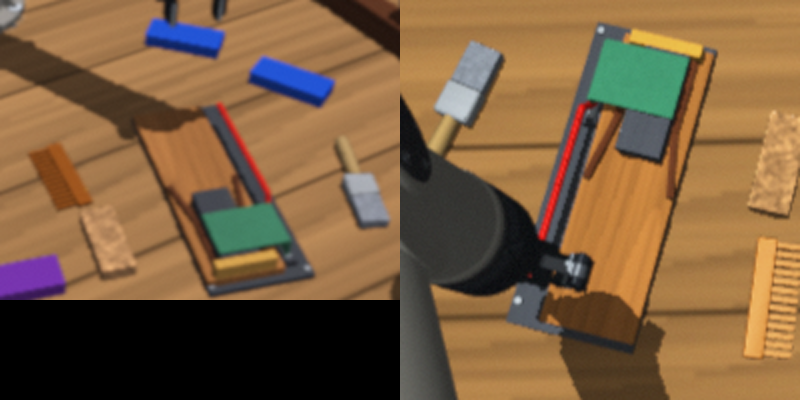

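The flap lies on the stone, the stone sits against the stop, the bystanders haven't moved and the hand is clear. One last numeric check, then I hand in.

```bash
python3 - <<'E'
from h import *
from bench import sign_off
K,T=camT('top')
a=np.radians(-15.2); e=np.array([np.cos(a),np.sin(a)]); n=np.array([-e[1],e[0]]);O=np.array([.583,.089])
P=ray(K,T,[[239,202],[261,208.5]],.042)[:,:2]-O; print(np.c_[P@e,P@n].round(4))
print(sign_off())
E
```

```text
[[ 0.0347  0.0183]
 [ 0.0322 -0.031 ]]
the job is handed in; nothing more can be done
None
```

The whetstone is in its holder: fully home against the brass stop, with the flap closed onto it and the hand clear. I handed the job in at about 17 s. I pushed the red bar with the outside of the left finger to raise the flap. While it stayed up, the right finger slid the stone under it. I then backed off, let the flap close and lifted away.

**Home position:** The stone came to a firm stop with the hand at holder x = 19.6 mm, where about 19 mm was predicted for home. The force along holder x rose from about 5 N to 16 N.

**Stone pose:** The wrist camera put the near face at 31–32 mm, against 30 mm for home, and square to within about 1°. The final top view read 32–35 mm and about 3° of yaw. That comes from corners I picked by hand in a coarse picture, so it is less certain. The stone sits against the right-hand rail, about 3.5 mm off centre.

**Flap and other objects:** In the last pictures the flap lies flat on the stone. The tan stone, the horn comb and the brush look undisturbed in that crop. The pale wooden comb was outside the crop; the image comparison flagged some change near it in the scene view, where the arm's starting shadow had been. The arm never went near it.

**Fingertip height:** The fingertips turned out to be about 15 mm behind the TCP at this opening, not the 11 mm ahead that the text gives. I found this by touching the bed lightly (about 12 N) and set the pushing height from that.

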